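# Take a distance off the rule with sprung tweezers

### The job

Lay the boxwood rule flat with its long side flush against the chart board's near edge, roughly centred along that edge, red band facing up, and let go of it. Then pick up the steel sprung tweezers and squeeze them until the gap between their tips equals the length of the rule's red band, and finish while still holding them steady at that gap, with one tip about a centimetre above each end of the band and touching nothing. Leave the other things on the table where they are.

Things in the scene. Friction and masses are not known exactly. Their poses are not given: they have to be found in the camera images.
- chart_board: Fixed dark wooden board with a blue and tan chart on it, 220 mm (its x) by 300 mm (its y, the edge to use) by 8 mm thick, lying on the table. Origin: centre of its underside; +x points away from the robot, z up. Its near edge is the face at x = -110 mm.
- board_edge (a point): Middle of the near edge of the chart board, at its top (8 mm above the table); axes as the board's.
- rule: Loose pale boxwood rule, 220 mm along its y, 30 mm along x, 8 mm thick, 120 g; on its middle a dark grip block, 40 mm along y, 16 mm along x, from 8 to 38 mm above the underside. Red band 26 mm long (y = 62 to 88 mm, full width) on its top near the +y end. Origin: centre of the underside, z up. At the start +y points to the robot's left (world +y), turned by up to 0.5 rad.
- band_left (a point): Middle of the outer end line of the red band on the rule's top face: rule frame (0, 88, 8) mm.
- band_right (a point): Middle of the inner end line of the red band on the rule's top face: rule frame (0, 62, 8) mm.
- rest: Fixed dark wooden rest on which the tweezers lie: two cross bars (76 mm long along y, 14 mm wide, 20 mm high, at x = -85 and +28 mm) on a spine 20 mm wide and 10 mm high (x = -100 to +50 mm). Origin: underside, below the middle of the tweezers' grip pads; x along the tweezers towards their tips.
- tweezers: Loose steel sprung tweezers, 195 mm long, 80 g, lying flat on the rest, tips pointing away from the robot (turned by up to 0.4 rad). Origin: midway between the two grip pads, level with the underside; x points to the tips, z up; spring bow at x = -140 mm. Arms are strips 3 mm thick, 12 mm high (tips 9 mm); the +y arm is rigid with the body, the -y arm hinged at the bow and sprung.
- tweezer_arm (a joint): Squeeze angle of the hinged arm (rad): 0 when free, growing as squeezed; tip gap in mm = 48 - 155 x angle, so 0.142 at a 26 mm gap. Pads over their outsides: 54 mm free, 40 mm at 0.142 (there parallel to each other, tips 55 mm ahead of the pads' middle and symmetric about the line midway between the pads). Takes about 0.6 N on the pads per mm squeezed (8.5 N at 40 mm).
- pad_fixed (a point): Middle of the outer face of the black upright grip pad on the rigid (+y) arm, 15 mm above the underside. Each pad is 26 mm along x and reaches from 0 to 30 mm above the underside; the two are pinched from above, one finger on each.
- pad_moving (a point): The same on the sprung (-y) arm.
- tip_fixed (a point): Underside of the tip end of the rigid (+y) tweezer arm.
- tip_moving (a point): Underside of the tip end of the sprung (-y) tweezer arm.
- protractor: Bystander: ivory-coloured half-round bone protractor, 110 mm wide, 4 mm thick, lying on the chart board. Origin: underside, near its middle.
- magnifier: Bystander: black horn magnifier, round frame of 64 mm and a 70 mm handle, 10 mm thick, lying on the chart board. Origin: underside, centre of the lens.
- inkwell_lid: Bystander: grey pewter inkwell lid, 48 mm across, 28 mm high. Origin: centre of its underside.
- inkwell: Bystander: green glass inkwell, 72 mm across, 50 mm high. Origin: centre of its underside.
- chart_weight: Bystander: brass chart weight with a knob, 50 mm across, 48 mm high. Origin: centre of its underside.
- pencil_cup: Bystander: copper cup, 70 mm across, 90 mm high. Origin: centre of its underside.
Things that resemble listed ones, but are neither listed nor needed, are in the scene too. Leave any blue look-alike of the rule alone. Several things have the shape of the tweezers; the one meant has the colours described above.

How it is judged:
By the outcome, as a careful person would: the job done as asked, in the order asked, and still so for the second after the job is handed in, while the arm keeps its last pose, push and grip.
It also fails if it takes over 61 s, if anything falls off the work surface, if the arm or the gripper's body presses on something with over 40 N, if the wrist force passes 120 N, or if a joint passes its speed limit or range.

### The arm

A 6-joint arm with a two-finger parallel gripper is mounted at the origin on the work surface. World frame = base frame: x ahead of the robot, y to its left, z up, the work surface at z = 0. Lengths are in mm, angles in rad, forces in N, time in s.
With the tool pointing down it reaches from about 300 to 825 mm from the base axis. Payload 5.4 kg.
Tool frame: the origin (TCP) lies midway between the tips of the shut fingers; the grasp point (between the pads) lies 19 mm behind it (bot.hold_point_z is the distance from the TCP to the grasp point, in mm); z points along the fingers, y is the line along which they close (so a half turn about z gives the same grasp; the last joint's range is limited). The gripper opens to 92 mm and grips with 3 to 60 N. Pads are 20 mm wide; open, the fingers measure 128 mm over their backs; the gripper's body (75 mm by 189 mm) begins 69 mm behind the grasp point.
Start: joints at [1.11, 0.158, 1.597, -0, 1.386, -0.21], TCP at [142.714, 556.991, 214.601] pointing down, gripper open.
Joint ranges: [-2.91, 2.91], [-0.94, 2.29], [0.18, 2.7], [-1.29, 4.43], [0.17, 2.64], [-3, 3]. Speed limits (rad/s): [2.57, 2.57, 3.14, 3.14, 3.14, 3.14].

### API

Orientations are given as [roll, pitch, yaw] about the fixed x, y, z axes, in that order (R = Rz(yaw) Ry(pitch) Rx(roll)).
In Python, from bench import bot gives the robot as it stands.
- The arm moves only by the tool apply_moves, never from a script. Its argument "deltas" is a list of rows, each an object with "dp": the shift along the tool's x, y, z in m, a list of three; "turn": the turn, a rotation vector about the tool's x, y, z in rad, a list of three. A call has exactly 10 rows; each row shifts and turns the commanded pose from where the row before left it, along the tool's axes as they then stand; what a row does not reach is not made up. A row lasts 1/12 s, in which the tool goes at most 41.7 mm and 7.16 degrees, less where a joint would pass 70% of its speed; a pose out of reach is approached as far as the arm can. A call with a gripper value outside its range is refused whole. "jaw" is the opening, from -1 (shut) to 1 (fully open), set as the call begins (left out, the last holds). The fingers move at their own pace and stop on an object; "force" is the grip in N (left out, the last holds). Time passes only in rows, so rows that do not move let the fingers close, or fill a call up. It gives the time, the measured TCP pose, the force, the opening and the grip force at its end, in the units of the state.
- bot.sense(): the state, without advancing time (a new reading comes with each control period).
- bot.capture(name): name is "side" or "top" or "wrist"; returns a dict with "color" (480x640x3 uint8, blue, green, red), "mtx" (3x3 intrinsics, pixels), "position" and "rotation" of the camera in the world. Camera axes: x right, y down, z forward; pixel columns grow to the right and rows downward; lengths in mm; the calibration is good to about 2 mm. A picture is of the moment at which its call begins. There is no depth.
- bot.close_job(): hands the job in; it is judged then, once.
The state is a dict: "time": time; "q": joint angles; "qd": joint speeds; "joint_efforts": joint torques, N m; "ee_pos": TCP position; "tcp_rot": TCP orientation; "wrist_force": force on the tool from outside, world axes, zero at the start; "ft_torque": the same for the moment, N m; "grip_width": finger opening in mm; "grasp_force": force on a finger pad.
Only numpy, scipy, OpenCV 4.12 (cv2) and the standard library are available. Lean on these libraries where they do the work, as an engineer would, in place of code of your own. Each camera call takes 0.05 s, during which the arm holds its last target. There are 200 camera calls.

## Working session

There is one attempt and no reset: what is moved stays moved. The work goes in short steps, Python scripts to look and compute and a tool call to move; the robot and the scene stay as the last step left them, time stands still between calls to the robot, and variables do not carry over. Pictures are saved under pics/ and viewed, at most 10 in all, crops included, and the job is handed in when it is done.

Besides the shell and the picture viewer there is one more tool, called after "Request:" as name(argument=value, ...) on one line, values as JSON. apply_moves: Moves the arm, as the interface text tells. Its arguments: {"type":"object","properties":{"deltas":{"type":"array"},"jaw":{"type":"number"},"force":{"type":"number"}},"required":["deltas"]}

```bash
ls; mkdir -p pics; python3 - <<'E'
from bench import bot
import cv2,numpy as np
s=bot.sense();print(s)
for n in("top","side"):
    c=bot.capture(n);cv2.imwrite(f"pics/{n}0.png",c["color"]);np.savez(f"{n}0.npz",**c)
    print(n,c["mtx"],c["position"],c["rotation"])
E
```

```text
pics
{'time': 0.0, 'q': array([ 1.10990266e+00,  1.59033219e-01,  1.59823100e+00, -2.12819395e-05,
        1.38623135e+00, -2.10100574e-01]), 'qd': array([ 0.00238143,  0.00120401, -0.00047216, -0.0017233 , -0.00126097,
        0.00161955]), 'joint_efforts': array([-4.17406800e-04, -3.85551345e+01, -3.22117710e+01,  7.00313319e-02,
        3.74676415e-02, -1.57855084e-04]), 'ee_pos': array([142.43578676, 556.4190349 , 213.6284573 ]), 'tcp_rot': array([-3.13972722e+00, -3.76416265e-04,  2.89080314e+00]), 'wrist_force': array([0.63963957, 0.47655765, 0.50901626]), 'ft_torque': array([ 0.01113319, -0.01363514, -0.01109891]), 'grasp_force': 0.0, 'grip_width': 91.98222336825754}
top [[473.64931309   0.         324.86949384]
 [  0.         473.64931309 239.55793785]
 [  0.           0.           1.        ]] [ 454.81969753  -50.99679055 1110.92217522] [-3.05921809  0.03067757 -1.57160739]
side [[487.63288757   0.         315.72226489]
 [  0.         487.63288757 229.93491308]
 [  0.           0.           1.        ]] [ 204.53515315 -745.97649446  708.0378853 ] [-2.26145285 -0.0185552  -0.39961142]
```

View pics/top0.png

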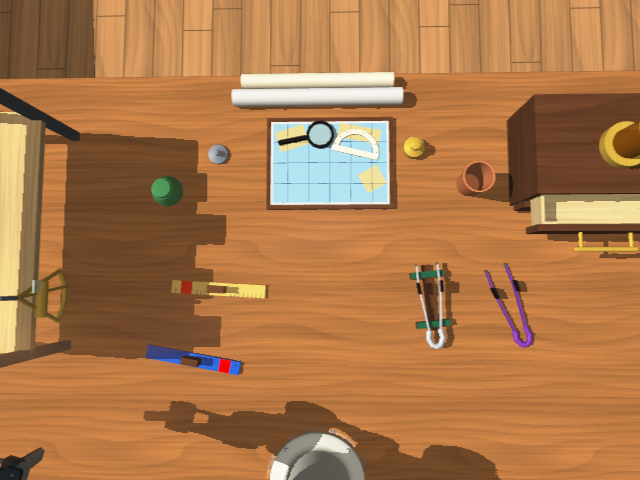

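View pics/side0.png

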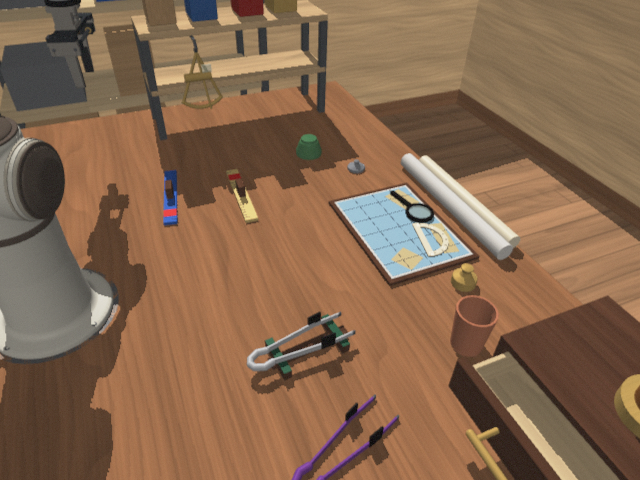

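The top view shows the pale rule at (220,289) with its red band on the left at (186,287), and a blue look-alike at (194,360). The steel tweezers lie on the rest at (432,305) and purple look-alikes at (510,305). The board's near edge runs along row ~208, columns 267–395. The boxwood rule and the silver tweezers fit the description, so I'll check both in one enlarged crop and measure them.

```bash
cat > h.py <<'E'
import numpy as np,cv2
from scipy.spatial.transform import Rotation as R
def rot(r): return R.from_euler('xyz',r).as_matrix()
def cast(c,px,z):
    px=np.atleast_2d(px).astype(float)
    d=np.c_[px,np.ones(len(px))]@np.linalg.inv(c["mtx"]).T@rot(c["rotation"]).T
    p=np.asarray(c["position"]);return p+d*((z-p[2])/d[:,2])[:,None]
def proj(c,P):
    q=(np.atleast_2d(P)-c["position"])@rot(c["rotation"])@np.asarray(c["mtx"]).T
    return q[:,:2]/q[:,2:]
def blobs(m,mn=15):
    n,l,s,ce=cv2.connectedComponentsWithStats(m.astype(np.uint8));return [(ce[i],s[i],l==i) for i in range(1,n) if s[i,4]>=mn]
E
python3 - <<'E'
from h import *
c=dict(np.load("top0.npz"));im=c["color"];hsv=cv2.cvtColor(im,cv2.COLOR_BGR2HSV)
a=cv2.resize(im[270:310,160:280],None,fx=6,fy=6,interpolation=cv2.INTER_CUBIC)
b=cv2.resize(im[255:355,405:465],None,fx=5,fy=5,interpolation=cv2.INTER_CUBIC)
o=np.zeros((600,800,3),np.uint8);o[:240,:720]=a;cv2.imwrite("pics/c1.png",o)
o2=np.zeros((600,800,3),np.uint8)
d=cv2.resize(im[262:302,160:230],None,fx=7,fy=7,interpolation=cv2.INTER_CUBIC)
o2=np.zeros((600,800,3),np.uint8);o2[:240,:480]=cv2.resize(a,(480,240*1)) ;o2[:500,490:790]=b;cv2.imwrite("pics/c1.png",o2)
for p in [(224,289),(178,286),(186,287),(330,207),(330,203),(250,292)]: print(p,hsv[p[1],p[0]],im[p[1],p[0]])
# rule
r=np.zeros(im.shape[:2],bool);r[270:305,160:280]=1
h,s,v=cv2.split(hsv)
m=r&(((h>=18)&(h<=32)&(s>60))|((h<5)&(s>200)))
for B in blobs(m,20):print(B[0],B[1])
k=cv2.minAreaRect(np.argwhere(m)[:,::-1].astype(np.float32));print(k)
print(cast(c,cv2.boxPoints(k),8))
red=r&((h<6)|(h>175))&(s>190)
for B in blobs(red):print('red',B[0],cast(c,B[0],8))
for p in [(267,207),(395,207),(394,118),(269,119)]:print('board',cast(c,p,8))
E
```

```text
(224, 289) [ 13 158  87] [33 57 87]
(178, 286) [ 20 147 154] [ 65 125 154]
(186, 287) [  4 216 155] [ 24  40 155]
(330, 207) [ 10 143 118] [ 52  74 118]
(330, 203) [ 26   7 244] [237 243 244]
(250, 292) [ 25 135 247] [116 225 247]
[175.38738739 286.11711712] [171 280  10  13 111]
[186.0990991  286.62162162] [182 281  10  13 111]
[231.30184049 289.36809816] [192 281  74  17 815]
((218.16725158691406, 288.6568908691406), (94.36628723144531, 13.153733253479004), 3.3664608001708984)
[[422.99119465 343.76723775   8.        ]
 [453.60239279 342.74087268   8.        ]
 [440.5757292  120.78583045   8.        ]
 [410.20918902 122.29873911   8.        ]]
red [186.12396694 286.89256198] [[435.92389945 307.59611627   8.        ]]
board [[623.4990041  119.33999015   8.        ]]
board [[ 621.85098672 -181.48318427    8.        ]]
board [[ 835.35854364 -181.87932772    8.        ]]
board [[836.315341   116.50232477   8.        ]]
```

View pics/c1.png

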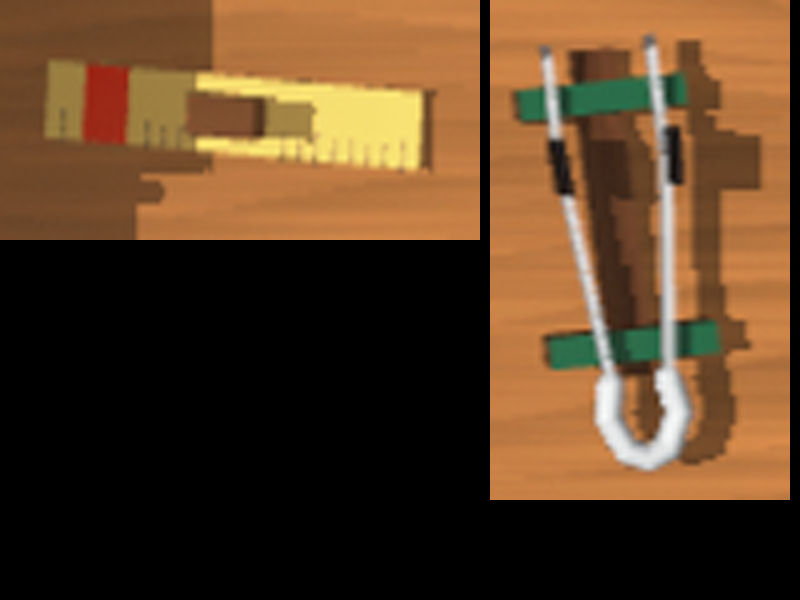

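The crop confirms both: a pale rule with its red band towards +y, and silver tweezers with black pads at about (419,289) and (442,286), lying on the rest's two green-looking bars. Next I'll measure the tweezers and work out the first move.

```bash
cat >> h.py <<'E'
def plan(s,tgt,yaw):
    "turn about tool z, and shift in tool axes (mm) after that turn"
    y0=s["tcp_rot"][2];t=-((yaw-y0+np.pi)%(2*np.pi)-np.pi)
    d=np.asarray(tgt)-s["ee_pos"];c,n=np.cos(yaw),np.sin(yaw)
    print("turn z %.3f  shift mm"%t,np.round([c*d[0]+n*d[1],n*d[0]-c*d[1],-d[2]],1),"at",np.round(s["ee_pos"],1),"rot",np.round(s["tcp_rot"],3))
E
python3 - <<'E'
from h import *
from bench import bot
c=dict(np.load("top0.npz"));im=c["color"];h,s,v=cv2.split(cv2.cvtColor(im,cv2.COLOR_BGR2HSV))
r=np.zeros(im.shape[:2],bool);r[278:300,412:448]=1
for B in blobs(r&(v<45),10):print('pad',B[0],B[1],cast(c,B[0],50)[0])
for n,p in(('bow',(434,347.5)),('tipL',(416,265)),('tipR',(437,263.5))):print(n,cast(c,p,30)[0])
plan(bot.sense(),(431.8,232.4,180),3.084)
E
```

```text
pad [441.52380952 285.76190476] [441 281   2  11  21] [ 438.97340396 -276.81548299   50.        ]
pad [418.7826087  288.17391304] [417 284   4  10  23] [ 433.67024816 -226.65653238   50.        ]
bow [ 301.45052815 -261.51588439   30.        ]
tipL [ 485.55447459 -224.5841403    30.        ]
tipR [ 488.86833888 -271.94852275   30.        ]
turn z -0.193  shift mm [-307.5 -306.9   33.7] at [142.5 556.5 213.7] rot [-3.14  -0.     2.891]
```

Request:
apply_moves(deltas=[{"dp":[0,0,0],"turn":[0,0,-0.097]},{"dp":[0,0,0],"turn":[0,0,-0.096]},{"dp":[-0.02,-0.02,0.0],"turn":[0,0,0]},{"dp":[-0.028,-0.028,0],"turn":[0,0,0]},{"dp":[-0.028,-0.028,0],"turn":[0,0,0]},{"dp":[-0.028,-0.028,0],"turn":[0,0,0]},{"dp":[-0.028,-0.028,0],"turn":[0,0,0]},{"dp":[-0.028,-0.028,0],"turn":[0,0,0]},{"dp":[-0.028,-0.028,0],"turn":[0,0,0]},{"dp":[-0.028,-0.028,0],"turn":[0,0,0]}])

```text
time: 0.93
ee_pos: [346.5, 327.2, 214.3]
tcp_rot: [-3.141, -0.0, 3.084]
wrist_force: [0.6, 0.3, 0.1]
grip_width: 92.0
grasp_force: 0.0
```

Request:
apply_moves(deltas=[{"dp":[-0.028,-0.028,0.004],"turn":[0,0,0]},{"dp":[-0.028,-0.028,0.008],"turn":[0,0,0]},{"dp":[-0.025,-0.025,0.01],"turn":[0,0,0]},{"dp":[-0.0105,-0.01,0.012],"turn":[0,0,0]},{"dp":[0,0,0],"turn":[0,0,0]},{"dp":[0,0,0],"turn":[0,0,0]},{"dp":[0,0,0],"turn":[0,0,0]},{"dp":[0,0,0],"turn":[0,0,0]},{"dp":[0,0,0],"turn":[0,0,0]},{"dp":[0,0,0],"turn":[0,0,0]}])

```text
time: 1.77
ee_pos: [431.7, 233.6, 181.2]
tcp_rot: [3.141, 0.001, 3.085]
wrist_force: [-0.5, -0.7, 0.4]
grip_width: 91.7
grasp_force: 0.0
```

```bash
python3 - <<'E'
from h import *
from bench import bot
plan(bot.sense(),(431.8,232.4,180),3.084)
c=bot.capture("wrist");np.savez("w1.npz",**c);cv2.imwrite("pics/w1.png",c["color"]);print(c["position"],c["rotation"])
print(proj(c,[[431.8,232.4,38],[435.9,307.6,8]]))
E
```

```text
turn z 0.001  shift mm [-0.2 -1.2  1.2] at [431.7 233.6 181.2] rot [3.141e+00 1.000e-03 3.085e+00]
[351.85818131 238.81080276 351.86878004] [ 2.85236562e+00 -1.35065544e-03  1.51525959e+00]
[[325.31522785 227.1157978 ]
 [410.06239288 218.65742681]]
```

View pics/w1.png

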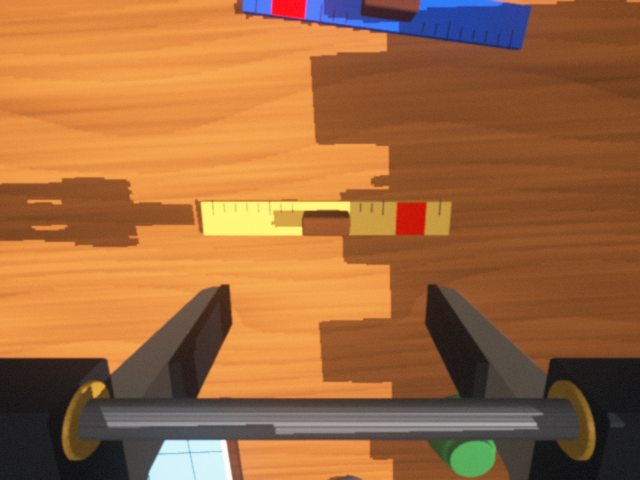

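The wrist view shows the rule level at rows 200–236, with its red band at (411,218) where I predicted (410,219), and the block at about (326,223). So the position is right, and I'll descend and grip.

Request:
apply_moves(deltas=[{"dp":[0,-0.001,0.025],"turn":[0,0,0]},{"dp":[0,0,0.03],"turn":[0,0,0]},{"dp":[0,0,0.03],"turn":[0,0,0]},{"dp":[0,0,0.03],"turn":[0,0,0]},{"dp":[0,0,0.025],"turn":[0,0,0]},{"dp":[0,0,0.015],"turn":[0,0,0]},{"dp":[0,0,0.01],"turn":[0,0,0]},{"dp":[0,0,0.003],"turn":[0,0,0]},{"dp":[0,0,0],"turn":[0,0,0]},{"dp":[0,0,0],"turn":[0,0,0]}])

```text
time: 2.65
ee_pos: [432.9, 232.1, 13.7]
tcp_rot: [3.141, 0.002, 3.084]
wrist_force: [0.5, 0.3, -0.2]
grip_width: 91.8
grasp_force: 0.0
```

Request:
apply_moves(deltas=[{"dp":[0,0,0],"turn":[0,0,0]},{"dp":[0,0,0],"turn":[0,0,0]},{"dp":[0,0,0],"turn":[0,0,0]},{"dp":[0,0,0],"turn":[0,0,0]},{"dp":[0,0,0],"turn":[0,0,0]},{"dp":[0,0,0],"turn":[0,0,0]},{"dp":[0,0,0],"turn":[0,0,0]},{"dp":[0,0,0],"turn":[0,0,0]},{"dp":[0,0,0],"turn":[0,0,0]},{"dp":[0,0,0],"turn":[0,0,0]}], jaw=-0.3, force=25)

```text
time: 3.48
ee_pos: [431.9, 231.7, 12.6]
tcp_rot: [-3.142, -0.0, 3.084]
wrist_force: [-0.5, 0.7, 0.0]
grip_width: 39.8
grasp_force: 25.0
```

Request:
apply_moves(deltas=[{"dp":[0,0,-0.01],"turn":[0,0,0]},{"dp":[0,0,-0.025],"turn":[0,0,0]},{"dp":[0,0,-0.025],"turn":[0,0,-0.052]},{"dp":[-0.01,-0.02,0],"turn":[0,0,0]},{"dp":[-0.015,-0.028,0],"turn":[0,0,0]},{"dp":[-0.015,-0.028,0],"turn":[0,0,0]},{"dp":[-0.015,-0.028,0],"turn":[0,0,0]},{"dp":[-0.015,-0.028,0],"turn":[0,0,0]},{"dp":[-0.015,-0.028,0],"turn":[0,0,0]},{"dp":[-0.015,-0.028,0],"turn":[0,0,0]}])

```text
time: 4.32
ee_pos: [531.2, 41.7, 73.1]
tcp_rot: [3.141, 0.0, 3.136]
wrist_force: [0.3, 0.1, -0.8]
grip_width: 39.8
grasp_force: 25.0
```

Request:
apply_moves(deltas=[{"dp":[-0.015,-0.028,0],"turn":[0,0,0]},{"dp":[-0.015,-0.028,0],"turn":[0,0,0]},{"dp":[-0.0095,-0.018,0],"turn":[0,0,0]},{"dp":[0,0,0],"turn":[0,0,0]},{"dp":[0,0,0],"turn":[0,0,0]},{"dp":[0,0,0],"turn":[0,0,0]},{"dp":[0,0,0],"turn":[0,0,0]},{"dp":[0,0,0],"turn":[0,0,0]},{"dp":[0,0,0],"turn":[0,0,0]},{"dp":[0,0,0],"turn":[0,0,0]}])

```text
time: 5.15
ee_pos: [569.6, -30.4, 72.6]
tcp_rot: [3.142, -0.0, 3.137]
wrist_force: [0.2, 0.4, -1.2]
grip_width: 39.6
grasp_force: 25.0
```

```bash
python3 - <<'E'
from h import *
from bench import bot
plan(bot.sense(),(607,-31,12),3.136)
c=bot.capture("wrist");np.savez("w2.npz",**c);w=c["color"]
c=bot.capture("top");np.savez("t2.npz",**c);t=c["color"]
o=np.zeros((600,800,3),np.uint8);o[:360,:480]=cv2.resize(w,(480,360));o[:, 480:]=cv2.resize(t[110:335,250:370],(320,600));cv2.imwrite("pics/w2.png",o)
E
```

```text
turn z 0.001  shift mm [-37.4  -0.4  60.6] at [569.6 -30.4  72.6] rot [ 3.142 -0.     3.137]
```

View pics/w2.png

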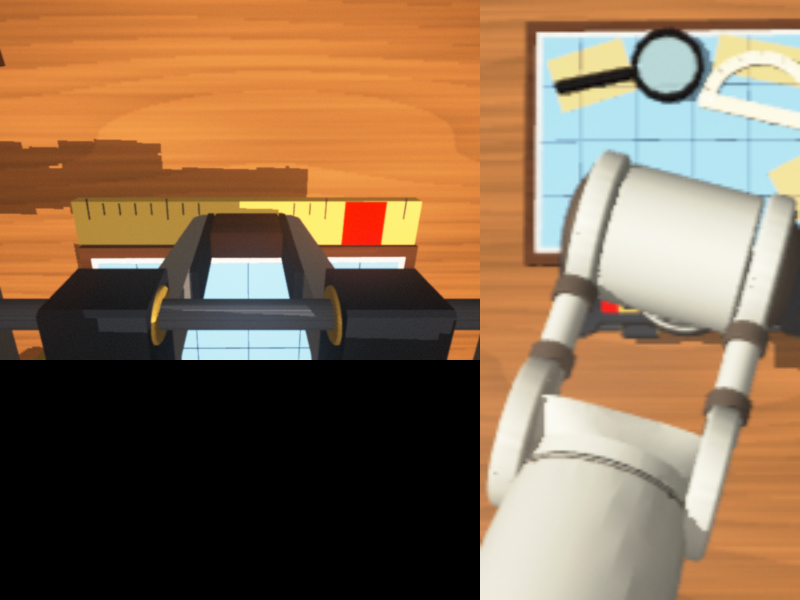

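The wrist view shows the held rule level at rows 200–245. It is parallel to the board and centred on it: the board corners are at columns ~78 and ~416, the rule ends at 71 and 421. I'll lower it just short of the edge, then push it in.

Request:
apply_moves(deltas=[{"dp":[-0.014,0,0.005],"turn":[0,0,0]},{"dp":[-0.014,0,0.005],"turn":[0,0,0]},{"dp":[0,0,0.015],"turn":[0,0,0]},{"dp":[0,0,0.015],"turn":[0,0,0]},{"dp":[0,0,0.01],"turn":[0,0,0]},{"dp":[0,0,0.006],"turn":[0,0,0]},{"dp":[0,0,0.003],"turn":[0,0,0]},{"dp":[0,0,0],"turn":[0,0,0]},{"dp":[0,0,0],"turn":[0,0,0]},{"dp":[0,0,0],"turn":[0,0,0]}])

```text
time: 6.08
ee_pos: [598.5, -31.4, 14.4]
tcp_rot: [-3.141, 0.002, 3.136]
wrist_force: [0.6, 0.2, -1.3]
grip_width: 40.0
grasp_force: 25.0
```

Request:
apply_moves(deltas=[{"dp":[-0.001,0,0],"turn":[0,0,0]},{"dp":[-0.001,0,0],"turn":[0,0,0]},{"dp":[-0.001,0,0],"turn":[0,0,0]},{"dp":[-0.001,0,0],"turn":[0,0,0]},{"dp":[-0.001,0,0],"turn":[0,0,0]},{"dp":[-0.001,0,0],"turn":[0,0,0]},{"dp":[0,0,0],"turn":[0,0,0]},{"dp":[0,0,0],"turn":[0,0,0]},{"dp":[0,0,0],"turn":[0,0,0]},{"dp":[0,0,0],"turn":[0,0,0]}])

```text
time: 6.92
ee_pos: [603.8, -31.2, 13.6]
tcp_rot: [3.142, -0.0, 3.136]
wrist_force: [0.2, 0.8, -1.5]
grip_width: 39.9
grasp_force: 25.0
```

Request:
apply_moves(deltas=[{"dp":[0,0,0.0012],"turn":[0,0,0]},{"dp":[-0.001,0,0],"turn":[0,0,0]},{"dp":[-0.001,0,0],"turn":[0,0,0]},{"dp":[-0.001,0,0],"turn":[0,0,0]},{"dp":[0,0,0],"turn":[0,0,0]},{"dp":[0,0,0],"turn":[0,0,0]},{"dp":[0,0,0],"turn":[0,0,0]},{"dp":[0,0,0],"turn":[0,0,0]},{"dp":[0,0,0],"turn":[0,0,0]},{"dp":[0,0,0],"turn":[0,0,0]}])

```text
time: 7.75
ee_pos: [605.1, -31.4, 12.6]
tcp_rot: [-3.141, -0.005, 3.137]
wrist_force: [-7.7, -0.7, 8.6]
grip_width: 40.2
grasp_force: 25.0
```

Request:
apply_moves(deltas=[{"dp":[-0.001,0,0],"turn":[0,0,0]},{"dp":[-0.0005,0,0],"turn":[0,0,0]},{"dp":[0,0,0],"turn":[0,0,0]},{"dp":[0,0,0],"turn":[0,0,0]},{"dp":[0,0,0],"turn":[0,0,0]},{"dp":[0,0,0],"turn":[0,0,0]},{"dp":[0,0,0],"turn":[0,0,0]},{"dp":[0,0,0],"turn":[0,0,0]},{"dp":[0,0,0],"turn":[0,0,0]},{"dp":[0,0,0],"turn":[0,0,0]}], force=12)

```text
time: 8.58
ee_pos: [605.3, -31.4, 12.7]
tcp_rot: [-3.141, -0.008, 3.137]
wrist_force: [-13.7, -1.2, 12.1]
grip_width: 39.9
grasp_force: 12.0
```

Request:
apply_moves(deltas=[{"dp":[0,0,0],"turn":[0,0,0]},{"dp":[0,0,0],"turn":[0,0,0]},{"dp":[0,0,0],"turn":[0,0,0]},{"dp":[0,0,0],"turn":[0,0,0]},{"dp":[0,0,-0.005],"turn":[0,0,0]},{"dp":[0,0,-0.015],"turn":[0,0,0]},{"dp":[0,0,-0.03],"turn":[0,0,0]},{"dp":[0,0,-0.035],"turn":[0,0,0]},{"dp":[0,0,-0.035],"turn":[0,0,0]},{"dp":[0.01,0,-0.03],"turn":[0,0,0]}], jaw=0.5)

```text
time: 9.42
ee_pos: [599.9, -31.5, 165.5]
tcp_rot: [-3.141, 0.004, 3.136]
wrist_force: [0.6, -0.1, 1.3]
grip_width: 68.9
grasp_force: 0.0
```

Request:
apply_moves(deltas=[{"dp":[0.03,0,0],"turn":[0,0,0]},{"dp":[0.03,0,0],"turn":[0,0,0]},{"dp":[0.02,0,0],"turn":[0,0,0]},{"dp":[0,0,0],"turn":[0,0,0]},{"dp":[0,0,0],"turn":[0,0,0]},{"dp":[0,0,0],"turn":[0,0,0]},{"dp":[0,0,0],"turn":[0,0,0]},{"dp":[0,0,0],"turn":[0,0,0]},{"dp":[0,0,0],"turn":[0,0,0]},{"dp":[0,0,0],"turn":[0,0,0]}], jaw=1)

```text
time: 10.25
ee_pos: [518.7, -30.8, 162.3]
tcp_rot: [3.142, -0.0, 3.136]
wrist_force: [-0.3, -0.0, -0.3]
grip_width: 92.0
grasp_force: 0.0
```

```bash
python3 - <<'E'
from h import *
from bench import bot
plan(bot.sense(),(436,-252,180),3.2)
c=bot.capture("wrist");np.savez("w3.npz",**c);w=c["color"];cv2.imwrite("pics/w3.png",w)
h,s,v=cv2.split(cv2.cvtColor(w,cv2.COLOR_BGR2HSV))
red=((h<5)|(h>175))&(s>200)
for B in blobs(red,60):print('red',B[0],B[1],cast(c,B[0],8)[0],cast(c,cv2.boxPoints(cv2.minAreaRect(np.argwhere(B[2])[:,::-1].astype(np.float32))),8))
E
```

```text
turn z -0.064  shift mm [  95.5 -216.   -17.7] at [518.7 -30.8 162.3] rot [ 3.142 -0.     3.136]
red [411.84652862 315.55298417] [397 301  31  30 821] [604.69304404  45.71938373   8.        ] [[590.2263863   31.62086276   8.        ]
 [590.37565944  58.51052528   8.        ]
 [619.39179798  60.42270257   8.        ]
 [619.23627715  32.90767927   8.        ]]
```

View pics/w3.png

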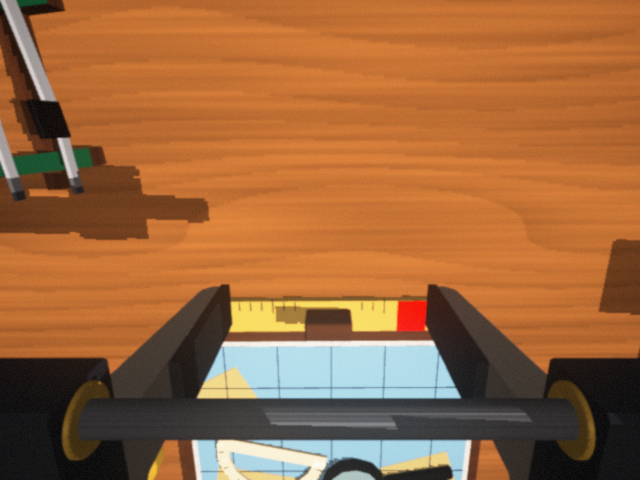

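The rule looks flush: its far side meets the board's near edge at row ~333, with the red band up at (412,316). Next I'll go above the tweezers.

Request:
apply_moves(deltas=[{"dp":[0,0,-0.018],"turn":[0,0,-0.09]},{"dp":[0.01,-0.021,0],"turn":[0,0,0]},{"dp":[0.015,-0.032,0],"turn":[0,0,0]},{"dp":[0.015,-0.032,0],"turn":[0,0,0]},{"dp":[0.015,-0.032,0],"turn":[0,0,0]},{"dp":[0.015,-0.032,0],"turn":[0,0,0]},{"dp":[0.015,-0.032,0],"turn":[0,0,0]},{"dp":[0.011,-0.022,0],"turn":[0,0,0]},{"dp":[0.005,-0.01,0],"turn":[0,0,0]},{"dp":[0,0,0],"turn":[0,0,0]}])

```text
time: 11.13
ee_pos: [435.1, -253.2, 180.4]
tcp_rot: [-3.141, -0.0, -3.061]
wrist_force: [0.7, -0.1, 0.8]
grip_width: 91.7
grasp_force: 0.0
```

Request:
apply_moves(deltas=[{"dp":[0,0,0],"turn":[0,0,0]},{"dp":[0,0,0],"turn":[0,0,0]},{"dp":[0,0,0],"turn":[0,0,0]},{"dp":[0,0,0],"turn":[0,0,0]},{"dp":[0,0,0],"turn":[0,0,0]},{"dp":[0,0,0],"turn":[0,0,0]},{"dp":[0,0,0],"turn":[0,0,0]},{"dp":[0,0,0],"turn":[0,0,0]},{"dp":[0,0,0],"turn":[0,0,0]},{"dp":[0,0,0],"turn":[0,0,0]}])

```text
time: 11.97
ee_pos: [435.7, -251.5, 180.4]
tcp_rot: [3.142, 0.0, -3.057]
wrist_force: [0.4, -0.2, -0.6]
grip_width: 91.9
grasp_force: 0.0
```

```bash
python3 - <<'E'
from h import *
from bench import bot
plan(bot.sense(),(436,-252,18),3.23)
c=bot.capture("wrist");np.savez("w4.npz",**c);w=c["color"];cv2.imwrite("pics/w4.png",w)
h,s,v=cv2.split(cv2.cvtColor(w,cv2.COLOR_BGR2HSV))
r=np.zeros(v.shape,bool);r[130:290,240:410]=1
for B in blobs(r&(v<50),40):
    k=cv2.minAreaRect(np.argwhere(B[2])[:,::-1].astype(np.float32));print('dark',B[0],B[1],k,cast(c,B[0],50)[0])
c=bot.capture("top");np.savez("t4.npz",**c)
h,s,v=cv2.split(cv2.cvtColor(c["color"],cv2.COLOR_BGR2HSV))
r=np.zeros(v.shape,bool);r[190:225,260:400]=1
for B in blobs(r&((h<5)|(h>175))&(s>190),15):print('red',B[0],B[1],cast(c,B[0],8)[0])
m=r&(((h>=18)&(h<=32)&(s>80))|(((h<5)|(h>175))&(s>190)))
k=cv2.minAreaRect(np.argwhere(m)[:,::-1].astype(np.float32));print(k,cast(c,cv2.boxPoints(k),8))
E
```

```text
turn z -0.004  shift mm [ -0.3  -0.5 162.4] at [ 435.7 -251.5  180.4] rot [ 3.142  0.    -3.057]
red [298.5 215. ] [294 209  10  13 130] [604.10517926  44.76964462   8.        ]
((331.0, 205.5), (94.0, 31.0), 0.0) [[ 590.05655726   78.88653003    8.        ]
 [ 663.83998206   79.35216256    8.        ]
 [ 662.37696648 -142.22268768    8.        ]
 [ 589.05222782 -141.48843985    8.        ]]
```

View pics/w4.png

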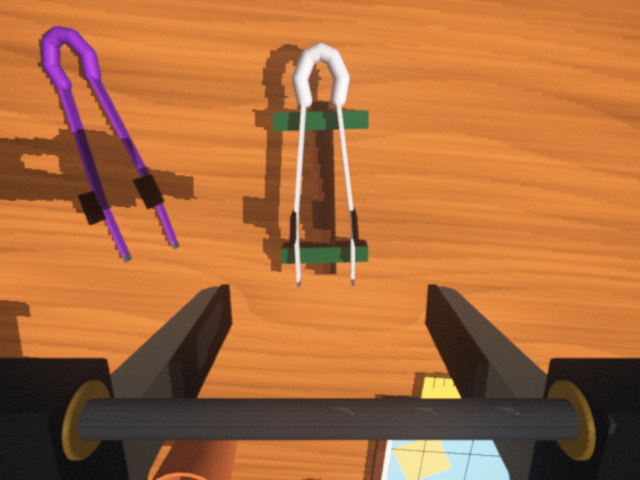

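The wrist view shows the steel tweezers upright and centred, with the bow at (322,60), pads at (295,226) and (354,226), and tips at (298,285) and (352,285). The purple pair is clear on the left. I'll descend and squeeze to 40 mm.

Request:
apply_moves(deltas=[{"dp":[0,0,0.02],"turn":[0,0,0]},{"dp":[0,0,0.03],"turn":[0,0,0]},{"dp":[0,0,0.03],"turn":[0,0,0]},{"dp":[0,0,0.03],"turn":[0,0,0]},{"dp":[0,0,0.02],"turn":[0,0,0]},{"dp":[0,0,0.015],"turn":[0,0,0]},{"dp":[0,0,0.01],"turn":[0,0,0]},{"dp":[0,0,0.007],"turn":[0,0,0]},{"dp":[0,0,0],"turn":[0,0,0]},{"dp":[0,0,0],"turn":[0,0,0]}])

```text
time: 12.9
ee_pos: [436.0, -251.9, 18.9]
tcp_rot: [-3.141, 0.0, -3.057]
wrist_force: [-0.2, -0.0, -0.0]
grip_width: 91.8
grasp_force: 0.0
```

Request:
apply_moves(deltas=[{"dp":[0,0,0],"turn":[0,0,0]},{"dp":[0,0,0],"turn":[0,0,0]},{"dp":[0,0,0],"turn":[0,0,0]},{"dp":[0,0,0],"turn":[0,0,0]},{"dp":[0,0,0],"turn":[0,0,0]},{"dp":[0,0,0],"turn":[0,0,0]},{"dp":[0,0,0],"turn":[0,0,0]},{"dp":[0,0,0],"turn":[0,0,0]},{"dp":[0,0,0],"turn":[0,0,0]},{"dp":[0,0,0],"turn":[0,0,0]}], jaw=-0.13, force=25)

```text
time: 13.73
ee_pos: [435.9, -251.8, 18.7]
tcp_rot: [-3.141, 0.001, -3.058]
wrist_force: [-0.4, -0.2, 2.8]
grip_width: 40.3
grasp_force: 11.1
```

Request:
apply_moves(deltas=[{"dp":[0,0,-0.005],"turn":[0,0,0]},{"dp":[0,0,-0.01],"turn":[0,0,0]},{"dp":[0,0,-0.02],"turn":[0,0,0]},{"dp":[0,0,-0.025],"turn":[0,0,0]},{"dp":[0,0,-0.02],"turn":[0,0,0]},{"dp":[0,0,0],"turn":[0,0,0]},{"dp":[0,0,0],"turn":[0,0,0]},{"dp":[0,0,0],"turn":[0,0,0]},{"dp":[0,0,0],"turn":[0,0,0]},{"dp":[0,0,0],"turn":[0,0,0]}])

```text
time: 14.57
ee_pos: [434.8, -250.7, 96.9]
tcp_rot: [3.139, -0.002, -3.057]
wrist_force: [-0.5, 0.3, 0.1]
grip_width: 39.9
grasp_force: 9.9
```

```bash
python3 - <<'E'
from h import *
from bench import bot
s=bot.sense();plan(s,(550,43.6,100),3.137);print(s["grip_width"],s["grasp_force"])
c=bot.capture("wrist");np.savez("w5.npz",**c);cv2.imwrite("pics/w5.png",c["color"])
T=rot(s["tcp_rot"]);z=s["ee_pos"][2]
for y in(13,-13):
  for zz in (z+2,z+11): print(y,proj(c,np.array([*(s["ee_pos"]+T@[-55,y,0])[:2],zz])))
E
```

```text
turn z 0.089  shift mm [-113.9  294.8   -3.1] at [ 434.8 -250.7   96.9] rot [ 3.139e+00 -2.000e-03 -3.057e+00]
39.86341700486347 9.891860800562426
13 [[352.14094827 403.25975941]]
13 [[353.28315348 415.76163688]]
-13 [[300.69855299 403.35138941]]
-13 [[299.52052254 415.86332773]]
```

View pics/w5.png

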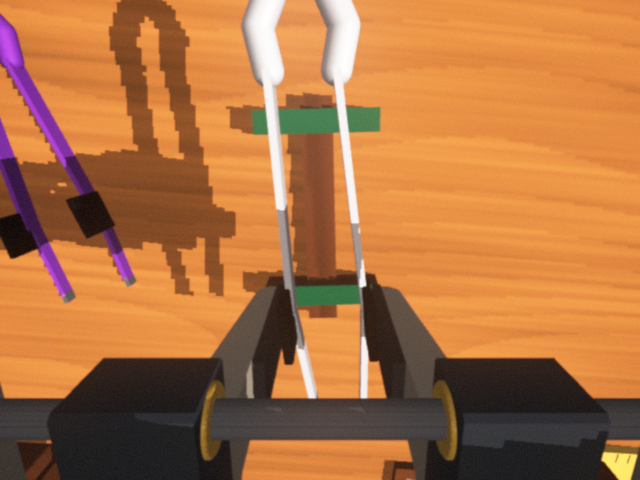

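The wrist view shows the tweezers off the rest and held, but skewed. The tips run towards columns ~313 and ~363 at row 395, while the tool's midline is at ~326. So I'll measure the arms' squeeze angle against the free state, in the tool plane.

```bash
python3 - <<'E'
from h import *
from bench import bot
# tool yaw used: w4 -> (435.7,-251.5,yaw 3.226), w5 -> (434.8,-250.7)
for f,p,z,rows,cols in(("w4.npz",(435.7,-251.5),32,(110,285),(285,365)),("w5.npz",(434.8,-250.7),110.2,(85,397),(255,375))):
    c=dict(np.load(f));h,s,v=cv2.split(cv2.cvtColor(c["color"],cv2.COLOR_BGR2HSV))
    m=(s<60)&(v>110);m[:,:cols[0]]=0;m[:,cols[1]:]=0
    A=[[],[]]
    for r in range(*rows):
        x=np.flatnonzero(m[r]);
        for k,g in enumerate((x[x<cols[0]+0+ (cols[1]-cols[0])/2+ (5 if k_ else 0)] if 0 else x[x<326],x[x>=326])) if 1 else ():
            if len(g) and g.max()-g.min()<14: A[k].append(((g.min()+g.max())/2,r))
    yw=-3.057;cc,sn=np.cos(yw),np.sin(yw)
    for k in(0,1):
        P=cast(c,np.array(A[k]),z)[:,:2]-p
        X=-(cc*P[:,0]+sn*P[:,1]);Y=sn*P[:,0]-cc*P[:,1]   # forward, left (tool)
        B=X<-20;F=X>18
        print(f,k,"n",len(X),"Xrange",X.min().round(),X.max().round(),
          "shank slope/at0",np.polyfit(X[B],Y[B],1).round(4), "tip", np.polyfit(X[F],Y[F],1).round(4) if F.sum()>4 else None,
          "last",np.c_[X,Y][np.argsort(X)[-4:]].round(1).tolist())
E
```

```text
w4.npz 0 n 175 Xrange -91.0 52.0 shank slope/at0 [ -0.0882 -26.2491] tip [  0.0298 -26.2273] last [[49.6, -25.1], [50.5, -24.7], [51.5, -24.7], [52.4, -25.2]]
w4.npz 1 n 153 Xrange -91.0 52.0 shank slope/at0 [ 0.1321 21.318 ] tip [6.20000e-03 2.14668e+01] last [[49.6, 21.7], [50.5, 21.7], [51.5, 22.1], [52.4, 22.6]]
w5.npz 0 n 312 Xrange -94.0 42.0 shank slope/at0 [  0.063  -15.1984] tip [  0.1869 -14.3292] last [[40.3, -6.7], [40.8, -6.7], [41.4, -6.7], [41.9, -6.7]]
w5.npz 1 n 312 Xrange -94.0 42.0 shank slope/at0 [ 0.1336 17.1472] tip [1.10000e-03 1.70426e+01] last [[40.3, 17.2], [40.9, 17.2], [41.4, 17.2], [42.0, 17.2]]
```

The tweezers are over-squeezed: the squeeze angle is about 0.15–0.16, because the fixed pad sits askew to the fingers by about +0.097 rad. I'll set them back on the rest, open, turn to match the fixed pad, and grip again.

Request:
apply_moves(deltas=[{"dp":[0,0,0.015],"turn":[0,0,0]},{"dp":[0,0,0.025],"turn":[0,0,0]},{"dp":[0,0,0.02],"turn":[0,0,0]},{"dp":[0,0,0.01],"turn":[0,0,0]},{"dp":[0,0,0.005],"turn":[0,0,0]},{"dp":[0,0,0.003],"turn":[0,0,0]},{"dp":[0,0,0.0015],"turn":[0,0,0]},{"dp":[0,0,0],"turn":[0,0,0]},{"dp":[0,0,0],"turn":[0,0,0]},{"dp":[0,0,0],"turn":[0,0,0]}])

```text
time: 15.45
ee_pos: [436.2, -252.1, 19.8]
tcp_rot: [-3.14, 0.001, -3.057]
wrist_force: [0.2, -0.0, 0.4]
grip_width: 40.1
grasp_force: 9.9
```

Request:
apply_moves(deltas=[{"dp":[0,0,0],"turn":[0,0,0]},{"dp":[0,0,0],"turn":[0,0,0]},{"dp":[0,0,0],"turn":[0,0,0]},{"dp":[0,0,0],"turn":[0,0,0]},{"dp":[0,0,0],"turn":[0,0,0]},{"dp":[0,0,0],"turn":[0,0,0]},{"dp":[0,0,0],"turn":[0,0,-0.05]},{"dp":[0,0,0],"turn":[0,0,-0.047]},{"dp":[0,0,0],"turn":[0,0,0]},{"dp":[0,0,0],"turn":[0,0,0]}], jaw=0.8)

```text
time: 16.28
ee_pos: [435.7, -251.5, 18.9]
tcp_rot: [3.142, -0.0, -2.962]
wrist_force: [1.0, 0.0, 0.2]
grip_width: 82.8
grasp_force: 0.0
```

Request:
apply_moves(deltas=[{"dp":[0,0,0],"turn":[0,0,0]},{"dp":[0,0,0],"turn":[0,0,0]},{"dp":[0,0,0],"turn":[0,0,0]},{"dp":[0,0,0],"turn":[0,0,0]},{"dp":[0,0,0],"turn":[0,0,0]},{"dp":[0,0,0],"turn":[0,0,0]},{"dp":[0,0,0],"turn":[0,0,0]},{"dp":[0,0,0],"turn":[0,0,0]},{"dp":[0,0,0],"turn":[0,0,0]},{"dp":[0,0,0],"turn":[0,0,0]}], jaw=-0.13)

```text
time: 17.12
ee_pos: [435.7, -251.5, 18.9]
tcp_rot: [3.142, -0.0, -2.96]
wrist_force: [-0.2, -0.0, 0.3]
grip_width: 40.1
grasp_force: 8.1
```

Request:
apply_moves(deltas=[{"dp":[0,0,-0.005],"turn":[0,0,0]},{"dp":[0,0,-0.01],"turn":[0,0,0]},{"dp":[0,0,-0.02],"turn":[0,0,0]},{"dp":[0,0,-0.025],"turn":[0,0,0]},{"dp":[0,0,-0.02],"turn":[0,0,0]},{"dp":[0,0,0],"turn":[0,0,0]},{"dp":[0,0,0],"turn":[0,0,0]},{"dp":[0,0,0],"turn":[0,0,0]},{"dp":[0,0,0],"turn":[0,0,0]},{"dp":[0,0,0],"turn":[0,0,0]}])

```text
time: 17.95
ee_pos: [434.8, -250.7, 97.4]
tcp_rot: [3.139, -0.002, -2.96]
wrist_force: [-0.2, 0.3, -0.3]
grip_width: 40.2
grasp_force: 7.8
```

```bash
cat > arms.py <<'E'
from h import *
def arms(c,s,z,rows=(85,397),cols=(255,385)):
    h,sa,v=cv2.split(cv2.cvtColor(c["color"],cv2.COLOR_BGR2HSV))
    m=(sa<60)&(v>110);m[:,:cols[0]]=0;m[:,cols[1]:]=0;A=[[],[]]
    for r in range(*rows):
        x=np.flatnonzero(m[r])
        for k,g in enumerate((x[x<326],x[x>=326])):
            if len(g) and g.max()-g.min()<14:A[k].append(((g.min()+g.max())/2,r))
    yw=s["tcp_rot"][2];cc,sn=np.cos(yw),np.sin(yw)
    for k in(0,1):
        P=cast(c,np.array(A[k]),z)[:,:2]-s["ee_pos"][:2]
        X=-(cc*P[:,0]+sn*P[:,1]);Y=sn*P[:,0]-cc*P[:,1];B=X<-20;F=X>18
        print(k,len(X),"shank",np.polyfit(X[B],Y[B],1).round(4),"tip",np.polyfit(X[F],Y[F],1).round(4))
E
python3 - <<'E'
from arms import *
from bench import bot
s=bot.sense();print(s["grip_width"],s["grasp_force"]);plan(s,(550,43.6,96),3.137)
c=bot.capture("wrist");np.savez("w6.npz",**c)
arms(c,s,s["ee_pos"][2]+13.5)
E
```

```text
40.19211012418797 7.84459725022316
turn z 0.186  shift mm [-113.9  294.8    1.4] at [ 434.8 -250.7   97.4] rot [ 3.139e+00 -2.000e-03 -2.960e+00]
0 312 shank [ -0.0507 -16.0165] tip [  0.0665 -15.2507]
1 311 shank [ 0.0321 17.6199] tip [-0.0883 17.1354]
```

The grip is flush now: the two arms are symmetric to within 0.01 rad, the squeeze angle is about 0.14, the width is 40.1 mm and the force is about 8 N, all as expected. I'll carry the tweezers over the band.

Request:
apply_moves(deltas=[{"dp":[0,0,0],"turn":[0,0,0.03]},{"dp":[0,0,0],"turn":[0,0,0.06]},{"dp":[0,0,0],"turn":[0,0,0.06]},{"dp":[-0.002,0.005,0],"turn":[0,0,0.026]},{"dp":[-0.006,0.015,0],"turn":[0,0,0]},{"dp":[-0.009,0.022,0],"turn":[0,0,0]},{"dp":[-0.01,0.025,0],"turn":[0,0,0]},{"dp":[-0.01,0.025,0],"turn":[0,0,0]},{"dp":[-0.01,0.025,0],"turn":[0,0,0]},{"dp":[-0.01,0.025,0],"turn":[0,0,0]}])

```text
time: 18.83
ee_pos: [491.7, -107.8, 98.2]
tcp_rot: [3.141, -0.001, -3.137]
wrist_force: [0.4, -0.9, -0.5]
grip_width: 39.9
grasp_force: 7.8
```

Request:
apply_moves(deltas=[{"dp":[-0.01,0.025,0],"turn":[0,0,0]},{"dp":[-0.01,0.025,0],"turn":[0,0,0]},{"dp":[-0.01,0.025,0],"turn":[0,0,0]},{"dp":[-0.01,0.025,0],"turn":[0,0,0]},{"dp":[-0.009,0.022,0],"turn":[0,0,0]},{"dp":[-0.007,0.018,0],"turn":[0,0,0]},{"dp":[-0.003,0.008,0],"turn":[0,0,0]},{"dp":[-0.001,0.003,0],"turn":[0,0,0]},{"dp":[0,0,0],"turn":[0,0,0]},{"dp":[0,0,0],"turn":[0,0,0]}])

```text
time: 19.67
ee_pos: [550.6, 41.4, 98.6]
tcp_rot: [-3.141, -0.001, -3.137]
wrist_force: [0.8, 0.3, -1.3]
grip_width: 39.9
grasp_force: 7.8
```

```bash
python3 - <<'E'
from arms import *
from bench import bot
s=bot.sense();print(s["grip_width"],s["grasp_force"]);plan(s,(550,43.0,17),3.147)
c=bot.capture("side");np.savez("s7.npz",**c);w=c["color"]
print(proj(c,[[605,43.6,8],[605,43.6,98]]))
t=bot.capture("top");np.savez("t7.npz",**t);print(proj(t,[[605,43.6,8],[605,43.6,98]]))
u,v=proj(c,[[605,43.6,50]])[0].astype(int)
o=np.zeros((600,800,3),np.uint8);o[:,:400]=cv2.resize(w[v-60:v+60,u-40:u+40],(400,600),interpolation=cv2.INTER_CUBIC)
o[:,400:]=cv2.resize(t["color"][180:270,270:330],(400,600),interpolation=cv2.INTER_CUBIC);print(u,v)
cv2.imwrite("pics/s7.png",o)
c=bot.capture("wrist");arms(c,s,s["ee_pos"][2]+13.5)
E
```

```text
39.94203346932362 7.843547612428665
turn z -0.001  shift mm [ 0.6  1.6 81.6] at [550.6  41.4  98.6] rot [-3.141e+00 -1.000e-03 -3.137e+00]
[[336.79582074 220.32369214]
 [338.68572509 188.19978113]]
[[298.99770413 214.61998183]
 [295.45660124 209.01433571]]
337 205Traceback (most recent call last):
  File "<stdin>", line 11, in <module>
  File "arms.py", line 13, in arms
    print(k,len(X),"shank",np.polyfit(X[B],Y[B],1).round(4),"tip",np.polyfit(X[F],Y[F],1).round(4))
                                                                  ~~~~~~~~~~^^^^^^^^^^^^^
    raise TypeError("expected non-empty vector for x")
TypeError: expected non-empty vector for x
```

View pics/s7.png

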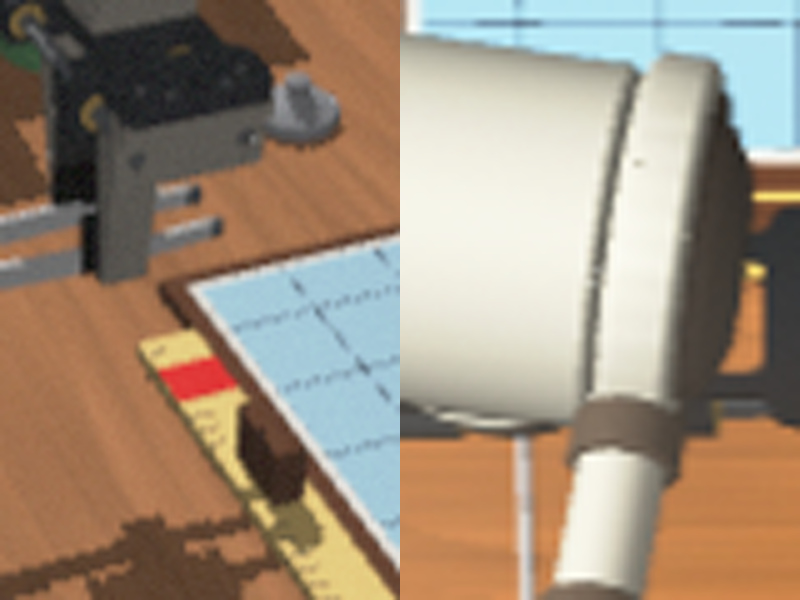

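The side view shows the rule flush with the board, red band up, and both tweezer tips clear of everything at full-image pixels (335.4,184.4) and (340.4,190.6). I'll compare the tips and the band in this same camera.

```bash
python3 - <<'E'
from h import *
from bench import bot
c=dict(np.load("s7.npz"));w=c["color"];h,s,v=cv2.split(cv2.cvtColor(w,cv2.COLOR_BGR2HSV))
r=np.zeros(v.shape,bool);r[205:235,320:350]=1
for B in blobs(r&((h<6)|(h>175))&(s>180),15):print('red',B[0],cast(c,B[0],8)[0])
a=cast(c,[[335.9,183.6],[341.0,190.1]],104);print(a,a.mean(0),a[0]-a[1])
w0=dict(np.load("t4.npz"))
s=bot.sense();print(s["ee_pos"],s["tcp_rot"],s["grip_width"])
E
```

```text
red [336.09722222 220.29166667] [603.54520509  44.30272425   8.        ]
[[602.83675061  54.16414627 104.        ]
 [602.68786155  27.47707012 104.        ]] [602.76230608  40.82060819 104.        ] [ 0.14888907 26.68707615  0.        ]
[550.79596303  41.16284873  98.86742871] [-3.14137308e+00 -1.84614020e-04 -3.13772582e+00] 40.22340403070321
```

Request:
apply_moves(deltas=[{"dp":[-0.0005,0.0025,0.005],"turn":[0,0,0]},{"dp":[0,0,0.01],"turn":[0,0,0]},{"dp":[0,0,0.015],"turn":[0,0,0]},{"dp":[0,0,0.015],"turn":[0,0,0]},{"dp":[0,0,0.015],"turn":[0,0,0]},{"dp":[0,0,0.01],"turn":[0,0,0]},{"dp":[0,0,0.005],"turn":[0,0,0]},{"dp":[0,0,0],"turn":[0,0,0]},{"dp":[0,0,0],"turn":[0,0,0]},{"dp":[0,0,0],"turn":[0,0,0]}])

```text
time: 20.65
ee_pos: [552.3, 44.5, 24.7]
tcp_rot: [-3.141, 0.002, -3.136]
wrist_force: [0.7, -0.4, -0.9]
grip_width: 40.2
grasp_force: 7.8
```

```bash
python3 - <<'E'
from arms import *
from bench import bot
s=bot.sense();print(s["ee_pos"],s["grip_width"],s["grasp_force"])
c=bot.capture("side");np.savez("s8.npz",**c);a=cv2.resize(c["color"][180:240,310:370],(500,500),interpolation=cv2.INTER_CUBIC)
o=np.zeros((600,800,3),np.uint8);o[:500,:500]=a
w=bot.capture("wrist");np.savez("w8.npz",**w);o[:300,500:800]=cv2.resize(w["color"][290:440,250:400],(300,300))
cv2.imwrite("pics/s8.png",o)
try: arms(w,s,s["ee_pos"][2]+13.5)
except Exception as e:print(e)
E
```

```text
[552.26003927  44.52341738  24.7243835 ] 40.17632550867493 7.844561040401459
0 312 shank [ -0.0523 -15.9614] tip [  0.0516 -14.6064]
1 311 shank [ 0.0317 17.7926] tip [-0.0857 17.3225]
```

View pics/s8.png

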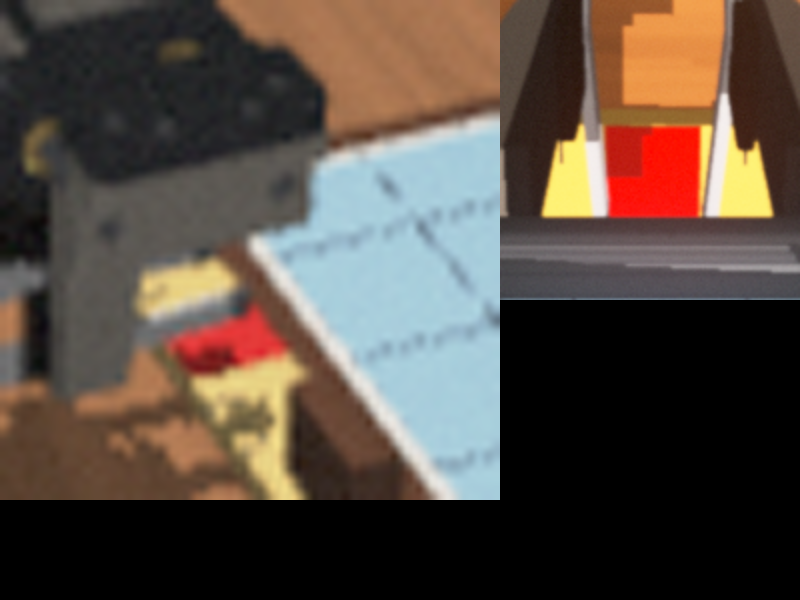

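```bash
python3 - <<'E'
from h import *
c=dict(np.load("w8.npz"));h,sa,v=cv2.split(cv2.cvtColor(c["color"],cv2.COLOR_BGR2HSV))
red=((h<6)|(h>174))&(sa>190);red[:,:290]=0;red[:,370:]=0
p=np.array([552.3,44.5])
for r in(356,366,376,386,395):
    x=np.flatnonzero(red[r]);g=np.flatnonzero((sa[r]<60)&(v[r]>110)&(np.arange(640)>280)&(np.arange(640)<375))
    L=g[g<326];Rr=g[g>=326]
    P=cast(c,[[x.min()-.5,r],[x.max()+.5,r]],8)
    Q=cast(c,[[L.min()-.5,r],[L.max()+.5,r],[Rr.min()-.5,r],[Rr.max()+.5,r]],35)
    print(r,"red x,y",P[:,:2].round(1).tolist(),"arms x",Q[0,0].round(1),"y",Q[:,1].round(1))
E
```

```text
356 red x,y [[592.3, 31.8], [592.2, 56.7]] arms x 575.0 y [29.1 32.8 58.7 62.4]
366 red x,y [[598.5, 31.7], [598.4, 56.8]] arms x 580.4 y [29.  33.2 58.4 62.1]
376 red x,y [[604.9, 32.2], [604.7, 57.0]] arms x 585.8 y [29.3 33.6 58.  61.3]
386 red x,y [[611.3, 32.7], [611.2, 57.1]] arms x 591.3 y [29.7 33.5 57.2 61. ]
395 red x,y [[617.2, 32.6], [617.0, 57.2]] arms x 596.3 y [30.1 33.9 56.9 60.7]
```

The wrist view shows the tweezer arms on either side of the band, aligned with it. In that camera the band centre is at y 44.0 and the tip midpoint at 45.2, so I'll shift 1.3 mm each way and go down the last 7 mm.

Request:
apply_moves(deltas=[{"dp":[0.0006,-0.0006,0.001],"turn":[0,0,0]},{"dp":[0.0007,-0.0007,0.002],"turn":[0,0,0]},{"dp":[0,0,0.002],"turn":[0,0,0]},{"dp":[0,0,0.002],"turn":[0,0,0]},{"dp":[0,0,0],"turn":[0,0,0]},{"dp":[0,0,0],"turn":[0,0,0]},{"dp":[0,0,0],"turn":[0,0,0]},{"dp":[0,0,0],"turn":[0,0,0]},{"dp":[0,0,0],"turn":[0,0,0]},{"dp":[0,0,0],"turn":[0,0,0]}])

```text
time: 21.58
ee_pos: [550.3, 43.3, 17.0]
tcp_rot: [-3.142, 0.0, -3.136]
wrist_force: [0.7, 0.4, -0.4]
grip_width: 40.1
grasp_force: 7.8
```

```bash
python3 - <<'E'
from arms import *
from bench import bot
s=bot.sense();print(s["ee_pos"],s["grip_width"],s["grasp_force"],s["wrist_force"])
c=bot.capture("wrist");arms(c,s,s["ee_pos"][2]+13.5)
h,sa,v=cv2.split(cv2.cvtColor(c["color"],cv2.COLOR_BGR2HSV))
red=((h<6)|(h>174))&(sa>190);red[:,:290]=0;red[:,370:]=0
for r in(366,380,395):
    x=np.flatnonzero(red[r]);g=np.flatnonzero((sa[r]<60)&(v[r]>110)&(np.arange(640)>280)&(np.arange(640)<375))
    L=g[g<326];Rr=g[g>=326]
    print(r,cast(c,[[x.min()-.5,r],[x.max()+.5,r]],8)[:,:2].round(1).tolist(),cast(c,[[L.mean(),r],[Rr.mean(),r]],28)[:,:2].round(1).tolist())
E
```

```text
[550.258327    43.34205235  16.96976662] 40.072312810246686 7.844506055116653 [ 0.71601979  0.40917735 -0.3944674 ]
0 312 shank [ -0.0528 -15.9514] tip [  0.0544 -14.7089]
1 311 shank [ 0.0312 17.7535] tip [-0.0843 17.2373]
366 [[591.0, 32.2], [590.9, 57.2]] [[577.6, 29.7], [577.5, 59.0]]
380 [[599.5, 32.1], [599.4, 57.4]] [[585.2, 30.5], [585.1, 58.2]]
395 [[608.9, 32.0], [608.8, 56.6]] [[593.5, 30.9], [593.3, 57.5]]
```

```bash
python3 -c "
from bench import bot
print(bot.close_job())"
```

```text
the job is handed in; nothing more can be done
None
```

The job is handed in: the boxwood rule lies flush and centred against the board's near edge, red band up, and the arm is holding the steel tweezers at about a 26 mm gap, tips about 1 cm above the ends of the band and touching nothing, as far as the final readings show.

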